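# Take the bench stack apart onto its parking trays

## Task

Clear the stack in the middle of the bench: put the vial, the petri dish, the film box and the slide box each flat and right way up inside the low-rimmed grey tray made in its own outline (small round, large round, short rectangle, long rectangle). Keep the vial and the dish upright all the time, and do not disturb the timer or the amber bottle standing by.

Things in the scene. Friction and masses are not known exactly. Their poses are not given: they have to be found in the camera images.
- slide_box: White carton of microscope slides lying flat at the bottom of the stack, 55 (x) x 165 (y) x 28 (z) mm, 0.17 to 0.34 kg. Origin at the centre of its underside, y along its length, z up. Both its ends stick out from under the film box.
- film_box: White and orange carton of sealing film, 64 (x) x 111 (y) x 58 (z) mm, 0.1 to 0.21 kg, standing on the slide box, centred and lengthwise along it to within a few mm. Origin at the centre of its underside, y along its length, z up.
- dish: Closed clear petri dish, 60 mm over the lid, 15 mm high (solid part 57 mm across, 13 mm high), about 18 g, lying on top of the film box at one end, about 30 mm from the box's middle along its length and about 60 mm from the vial. Lid fixed. Origin at the centre of its underside, z up.
- vial: Clear screw-cap vial with a black cap, 22 mm across, 50 mm high (cap from 39 mm up), about 18 g, standing upright on top of the film box at the other end, about 30 mm from the box's middle. Origin at the centre of its underside, z up.
- slide_tray: Fixed long rectangular grey tray for the slide box, 83 (x) x 193 (y) mm outside, 75 x 185 mm inside. Origin at the centre of its underside on the bench, y along its length, z up; floor 16 mm above the origin, top of the rim 20 mm above it (rim 4 mm thick and 4 mm above the floor).
- film_tray: Fixed shorter, wider rectangular grey tray for the film box, 92 (x) x 139 (y) mm outside, 84 x 131 mm inside. Origin, axes, floor and rim heights as for the slide tray.
- dish_tray: Fixed large round grey tray for the petri dish, 86 mm outside, 78 mm inside diameter. Origin at the centre of its underside, z up; floor 16 mm and rim 20 mm above it (rim 4 mm above the floor).
- vial_tray: Fixed small round grey tray for the vial, 52 mm outside, 44 mm inside diameter. Origin at the centre of its underside, z up; floor 16 mm and rim 20 mm above it (rim 4 mm above the floor).
- timer: Bystander: digital timer, grey, 62 x 66 x 20 mm, lying loose on the bench behind the stack, beside the amber bottle. Origin at the centre of its underside.
- amber_bottle: Bystander: brown bottle with a black cap, 48 mm across, 96 mm high, standing loose behind the stack. Origin at the centre of its underside.

How it is judged:
By the outcome, as a careful person would: the job done as asked, in the order asked, and still so for the second after the job is handed in, with the robot touching nothing.
It also fails if it takes over 125 s, if anything falls off the work surface, if the arm or the gripper's body presses on something with over 40 N, if the wrist force passes 120 N, or if a joint passes its speed limit or range.

## Robot

A 6-joint arm with a two-finger parallel gripper is mounted at the origin on a cart in front of the work surface, level with it; the furniture and walls round the work are solid. World frame = base frame: x ahead of the robot, y to its left, z up, the work surface at z = 0. Lengths are in m, angles in degrees, forces in N, time in s.
With the tool pointing down it reaches from about 0.35 to 0.875 m from the base axis. Payload 4.2 kg.
Tool frame: the origin (TCP) lies between the finger pads; the fingertips stand 8 mm ahead of it and the grasp point (between the pads) lies 11 mm behind it; z points along the fingers, y is the line along which they close (so a half turn about z gives the same grasp; the last joint's range is limited). The gripper opens to 87 mm and grips with 3 to 60 N. Pads are 19 mm wide; open, the fingers measure 117 mm over their backs; the gripper's body (75 mm by 190 mm) begins 51 mm behind the grasp point.
Start: joints at [-51.188, 22.042, 0.453, 0, -68.411, -14.817], TCP at [0.254, -0.571, 0.231] pointing down, gripper open.
Joint ranges: [-179.83, 179.83], [-69.29, 118.12], [-61.27, 80.66], [-181.25, 117.63], [-171.15, -9.14], [-177.46, 177.46]. Speed limits (degrees/s): [159.86, 159.86, 180, 180, 180, 180].

## Interface

Orientations are given as a 3x3 rotation matrix whose columns are the frame's x, y, z axes.
In Python, from station import sense, capture, camera_model, finish_job, find_in gives the robot as it stands. The module is installed in compiled form; this text tells all that it offers.
- The arm moves only by the tool arm_command, never from a script. Its argument "motion" is a list of rows, each a list of 7 numbers: the finger opening in mm, from 0 to 87, then the shift along the tool's x, y, z in mm, then the turn, a rotation vector about the tool's x, y, z in rad. In form: [[jaw, dx, dy, dz, rx, ry, rz], ...]. A call has 1 to 8 rows; each row shifts and turns the commanded pose from where the row before left it, along the tool's axes as they then stand; what a row does not reach is not made up. A row lasts 1/10 s, in which the tool goes at most 50 mm and 8.59 degrees, less where a joint would pass 70% of its speed; a pose out of reach is approached as far as the arm can. A call with a gripper value outside its range is refused whole. The fingers move at their own pace and stop on an object; the grip force is fixed at half the most. Time passes only in rows, so rows that do not move let the fingers close. It gives the time, the measured TCP pose, the force, the opening and the grip force at its end, in the units of the state.
- sense(): the state, without advancing time (a new reading comes with each control period).
- capture(name): name is "scene" or "top" or "wrist"; returns the picture (420x560x3 uint8, red, green, blue); there is no depth.
- camera_model(name): a dict with "fx", "fy", "cx", "cy" (pixels), "k1" (the pictures are not rectified: a ray, as slopes to the right and down, at radius r is drawn at 1 + k1 r^2 times it, then the intrinsics apply), "R" (3x3) and "t" (3): a world point X has camera coordinates R X + t. Camera axes: x right, y down, z forward; pixel columns grow to the right and rows downward; lengths in m; the calibration is good to about 2 mm. A picture is of the moment at which its call begins: read the wrist's pose just before it. camera_model takes no time and is no camera call; for the wrist camera it gives the pose at the moment of the call.
- finish_job(): hands the job in; it is judged then, once.
Trained networks look in the newest picture that a camera, given by its name, has taken for a name from the list of things; names that differ only in an ending like _2 or _b are one class to them, and where a whole thing is asked for, a point or a joint stands for the part that bears it (a point fixed in the world has none). Each returns a list of dicts, best first, with "p" (0 to 1); they miss things now and then, are a little off and sometimes report something else, mostly with a low value. They report only what shows in the picture. A call takes as long as a camera call.
- find_in(target, camera): "location" ([row, column] in pixels, amid what is visible of it).
The state is a dict: "time_s": time; "joints": joint angles; "joint_velocities": joint speeds; "effort": joint torques, N m; "tcp_pos": TCP position; "ee_rot": TCP orientation; "wrist_force": force on the tool from outside, world axes, zero at the start; "moment": the same for the moment, N m; "gripper_width": opening from 0.0 (shut) to 1.0 (fully open); "gripper_force": force on a finger pad.
Only numpy, scipy, OpenCV 4.12 (cv2) and the standard library are available. Lean on these libraries where they do the work, as an engineer would, in place of code of your own. Each camera call takes 0.05 s, during which the arm holds its last target. There are 200 camera calls.

## Working session

There is one attempt and no reset: what is moved stays moved. The work goes in short steps, Python scripts to look and compute and a tool call to move; the robot and the scene stay as the last step left them, time stands still between calls to the robot, and variables do not carry over. Pictures are saved under pics/ and viewed, at most 15 in all, crops included, and the job is handed in when it is done.

Besides the shell and the picture viewer there is one more tool, called after "Call:" as name(argument=value, ...) on one line, values as JSON. arm_command: Moves the arm, as the interface text tells. Its arguments: {"type":"object","properties":{"motion":{"type":"array"}},"required":["motion"]}

```bash
mkdir -p pics; ls; python3 - <<'E'
from station import *
import cv2,numpy as np
s=sense();print(s['time_s'],s['tcp_pos'],np.round(s['ee_rot'],3).tolist())
for n in('scene','top'):
    im=capture(n);cv2.imwrite(f'pics/{n}0.png',im[:,:,::-1])
    m=camera_model(n);print(n,{k:np.round(v,4).tolist() for k,v in m.items()})
    for o in 'slide_box film_box dish vial slide_tray film_tray dish_tray vial_tray timer amber_bottle'.split():
        print(o,[(np.round(d['location']).tolist(),round(d['p'],2)) for d in find_in(o,n)[:2]])
print(sense()['time_s'])
E
```

```text
pics
0.0 [ 0.25396229 -0.57043316  0.22946004] [[-0.914, -0.407, -0.001], [-0.407, 0.914, 0.002], [0.0, 0.002, -1.0]]
scene {'fx': 414.5958, 'fy': 414.5958, 'cx': 283.0459, 'cy': 218.4033, 'k1': -0.0291, 'R': [[-0.7723, -0.6349, 0.023], [-0.3181, 0.3551, -0.879], [0.5499, -0.6862, -0.4762]], 't': [0.4246, 0.2659, 0.7346]}
slide_box []
film_box [([255.0, 289.0], 0.93)]
dish [([231.0, 299.0], 0.84)]
vial [([235.0, 281.0], 0.7)]
slide_tray [([362.0, 220.0], 0.97)]
film_tray [([204.0, 320.0], 0.74)]
dish_tray [([284.0, 167.0], 0.82)]
vial_tray [([222.0, 391.0], 0.62), ([203.0, 318.0], 0.37)]
timer [([240.0, 226.0], 0.63)]
amber_bottle [([213.0, 250.0], 0.64), ([203.0, 319.0], 0.47)]
top {'fx': 476.5068, 'fy': 476.5068, 'cx': 287.5385, 'cy': 214.3577, 'k1': -0.1393, 'R': [[-0.0016, -1.0, -0.0022], [-0.9888, 0.0019, -0.149], [0.149, 0.002, -0.9888]], 't': [0.0018, 0.5661, 1.1072]}
slide_box [([244.0, 243.0], 0.9)]
film_box [([250.0, 256.0], 0.59)]
dish [([236.0, 280.0], 0.84), ([166.0, 260.0], 0.28)]
vial []
slide_tray [([278.0, 151.0], 0.67)]
film_tray [([193.0, 394.0], 0.92), ([243.0, 253.0], 0.46)]
dish_tray [([181.0, 178.0], 0.67), ([154.0, 303.0], 0.56)]
vial_tray [([283.0, 417.0], 0.89)]
timer [([166.0, 260.0], 0.75)]
amber_bottle [([156.0, 303.0], 0.8)]
1.1
```

View pics/top0.png

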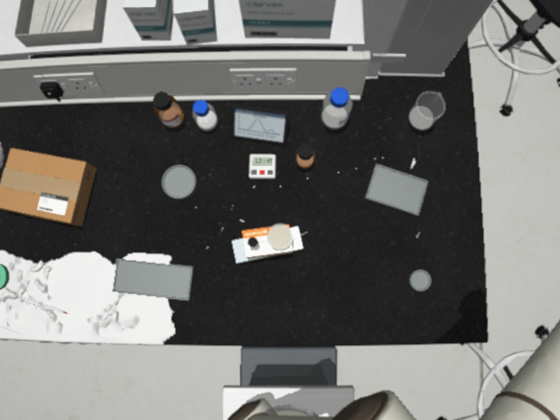

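View pics/scene0.png

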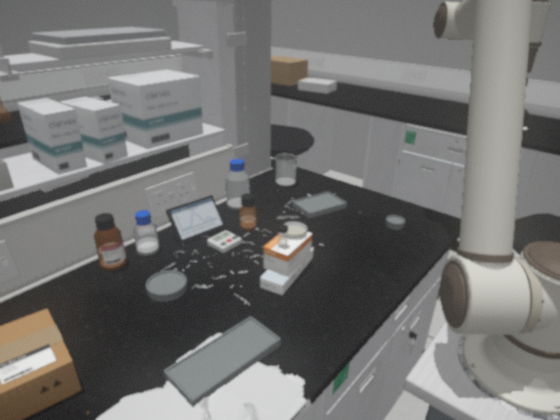

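The top view shows the stack at about (row 245, col 265), with the vial cap at (243,252) and the dish at (237,281). The trays are: slide (280,153), film (190,397), dish (182,179), vial (280,420). Next I fit the trays by colour.

```bash
cat > h.py <<'E'
from station import *
import cv2,numpy as np
def pix2w(m,rc,z):
    rc=np.atleast_2d(np.asarray(rc,float)); R=np.array(m['R']);t=np.array(m['t'])
    d=np.stack([(rc[:,1]-m['cx'])/m['fx'],(rc[:,0]-m['cy'])/m['fy']],1); u=d.copy()
    for _ in range(10): u=d/(1+m['k1']*(u**2).sum(1,keepdims=True))
    ray=np.c_[u,np.ones(len(u))]@R; c=-R.T@t
    return (c+ray*((z-c[2])/ray[:,2])[:,None])[:,:2]
def w2pix(m,X):
    X=np.atleast_2d(X)@np.array(m['R']).T+np.array(m['t']);u=X[:,:2]/X[:,2:]
    u=u*(1+m['k1']*(u**2).sum(1,keepdims=True))
    return np.c_[u[:,1]*m['fy']+m['cy'],u[:,0]*m['fx']+m['cx']]
def blob(im,m,seed,z,tol=14):
    "flood fill from seed (row,col); world-frame hull at height z -> centre, size, angle"
    mask=np.zeros((im.shape[0]+2,im.shape[1]+2),np.uint8)
    b=cv2.GaussianBlur(im,(3,3),0)
    cv2.floodFill(b,mask,(int(seed[1]),int(seed[0])),0,(tol,)*3,(tol,)*3,4|(255<<8)|cv2.FLOODFILL_FIXED_RANGE|cv2.FLOODFILL_MASK_ONLY)
    k=mask[1:-1,1:-1]; k=cv2.morphologyEx(k,cv2.MORPH_OPEN,np.ones((3,3)))
    rc=np.argwhere(k>0); P=pix2w(m,rc,z)*1000
    (c,s,a)=cv2.minAreaRect(P.astype(np.float32))
    return np.round(c,1),np.round(s,1),round(a,1),np.round(P.mean(0),1),len(rc),k
def st():
    s=sense();return s['time_s'],np.round(np.array(s['tcp_pos'])*1000,1),round(float(np.degrees(np.arctan2(s['ee_rot'][1][0],s['ee_rot'][0][0]))),1)
def go(x,y,z,yaw):
    "print the move (tool axes, mm & rad) to world x,y,z mm and tool-x yaw deg, tool down"
    s=sense();R=np.array(s['ee_rot']);p=np.array(s['tcp_pos'])*1000
    from scipy.spatial.transform import Rotation as Ro
    a=np.radians(yaw);T=np.array([[np.cos(a),np.sin(a),0],[np.sin(a),-np.cos(a),0],[0,0,-1]])
    print('shift',np.round(R.T@(np.array([x,y,z])-p),1),'rot',np.round(Ro.from_matrix(R.T@T).as_rotvec(),3),'pos',p.round(1),'F',np.round(s['wrist_force'],1),'t',s['time_s'])
E
python3 - <<'E'
from h import *
im=cv2.imread('pics/top0.png');m=camera_model('top')
for n,s in dict(slide=(280,153),film=(190,397),dish=(182,179),vial=(281,420)).items():
    for tol in(15,25,35):print(n,tol,blob(im,m,s,.018,tol)[:5])
print('vial',pix2w(m,(242,252),.136),'dish',pix2w(m,(237,281),.101))
print('slideends',pix2w(m,[(238,233),(262,238),(252,302),(228,299)],.05))
E
```

```text
slide 15 (array([409.8, 332.2]), array([182.4,  79.7]), 84.4, array([410.1, 331.3]), 2270)
slide 25 (array([410.3, 334.7]), array([190.5,  80.2]), 85.0, array([409.9, 333.4]), 2423)
slide 35 (array([410.8, 334.4]), array([192.7,  84.1]), 85.4, array([410.3, 334. ]), 2509)
film 15 (array([ 632.5, -271.7]), array([130.8,  83.3]), 71.3, array([ 632.5, -271. ]), 1643)
film 25 (array([ 633.3, -272. ]), array([134.3,  86.6]), 71.3, array([ 632.9, -271.5]), 1758)
film 35 (array([ 633.7, -272. ]), array([135.8,  89.1]), 71.2, array([ 633.1, -271.8]), 1846)
dish 15 (array([652.7, 273.5]), array([72.7, 71.5]), 1.8, array([653. , 273.8]), 673)
dish 25 (array([653.9, 274.8]), array([75.3, 74. ]), 1.8, array([653.3, 274.1]), 728)
dish 35 (array([653.4, 274.1]), array([79.6, 78.1]), 46.0, array([653.5, 274.4]), 783)
vial 15 (array([ 406.8, -322.9]), array([40.2, 39. ]), 89.2, array([ 406.8, -322.2]), 233)
vial 25 (array([ 406.9, -321.7]), array([42.5, 44. ]), 88.3, array([ 406.9, -322.2]), 271)
vial 35 (array([ 406.8, -322.9]), array([45.3, 43.9]), 89.2, array([ 406.9, -322.8]), 296)
vial [[0.49070526 0.07884142]] dish [[0.50525305 0.01564847]]
slideends [[ 0.50819453  0.13094259]
 [ 0.45107731  0.11830971]
 [ 0.4746478  -0.03332928]
 [ 0.53197318 -0.02649415]]
```

```bash
python3 - <<'E'
import cv2
im=cv2.imread('pics/top0.png')[205:285,215:320]
cv2.imwrite('pics/c1.png',cv2.resize(im,None,fx=7,fy=7,interpolation=cv2.INTER_CUBIC))
E
```

```text
(no output)
```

View pics/c1.png

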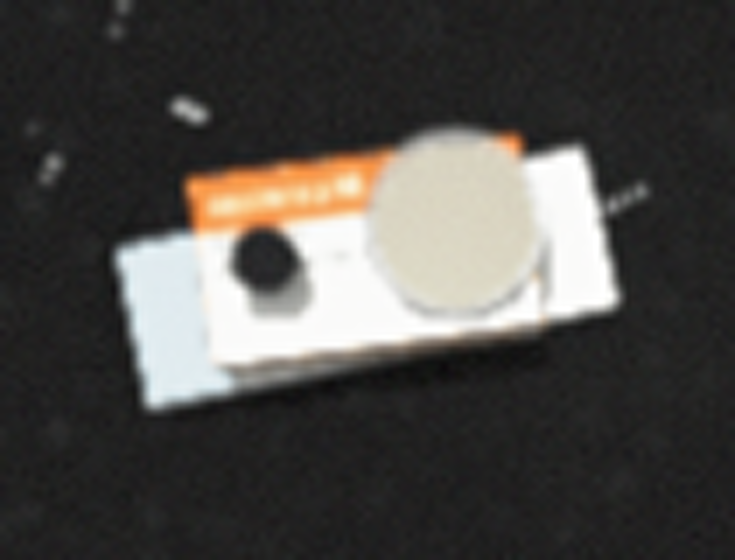

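The crop shows the film box top corners, the vial cap at full-image (241.9,252.9) and the dish at (236.4,280.3). It also shows the slide box ends.

```bash
python3 - <<'E'
from h import *
m=camera_model('top')
def rect(px,z):
    P=pix2w(m,[(205+y/7,215+x/7) for x,y in px],z)*1000
    r=cv2.minAreaRect(P.astype(np.float32)); print(P.round(1).tolist(),P.mean(0).round(1),r)
rect([(187,180),(520,135),(545,325),(215,365)],.086)
rect([(115,243),(583,145),(620,303),(150,410)],.028)
print(pix2w(m,(241.9,252.9),.136)*1000,pix2w(m,(236.4,280.3),.101)*1000)
print(st());go(491,77,250,-80)
E
```

```text
[[521.5, 106.7], [536.3, -3.3], [473.5, -11.3], [460.4, 96.9]] [497.9  47.2] ((497.81439208984375, 47.746490478515625), (63.350460052490234, 111.000244140625), 7.313470363616943)
[[506.2, 137.3], [540.3, -25.3], [485.2, -37.8], [448.4, 124.4]] [495.   49.7] ((495.3909912109375, 49.678104400634766), (59.25971221923828, 166.33187866210938), 12.564116477966309)
[[490.92458008  76.86185819]] [[506.62604585  17.24021375]]
(1.1, array([ 254.2, -571. ,  230.5]), -156.0)
shift [-479.9  495.7  -19.4] rot [-0.     0.    -1.327] pos [ 254.2 -571.   230.5] F [0.2 0.5 0.8] t 1.1
```

Call:
arm_command(motion=[[87,-34,35,-3,0,0,0],[87,-34,35,-3,0,0,0],[87,-34,35,-3,0,0,0],[87,-34,35,-3,0,0,0],[87,-34,35,-3,0,0,0],[87,-34,35,-3,0,0,0],[87,-34,35,-3,0,0,0],[87,-34,35,-3,0,0,0]])

```text
time_s: 1.9
tcp_pos: [0.3891, -0.2027, 0.2551]
ee_rot: [[-0.914, -0.407, 0.001], [-0.407, 0.914, -0.0], [-0.001, -0.001, -1.0]]
wrist_force: [1.2, -0.9, -0.0]
gripper_width: 0.998
gripper_force: 0.0
```

Call:
arm_command(motion=[[87,0,0,0,0,0,-0.142],[87,0,0,0,0,0,-0.142],[87,0,0,0,0,0,-0.142],[87,0,0,0,0,0,-0.142],[87,0,0,0,0,0,-0.142],[87,0,0,0,0,0,-0.142],[87,0,0,0,0,0,-0.142],[87,0,0,0,0,0,-0.142]])

```text
time_s: 2.7
tcp_pos: [0.3888, -0.2045, 0.2547]
ee_rot: [[-0.01, -1.0, 0.0], [-1.0, 0.01, -0.0], [0.0, -0.0, -1.0]]
wrist_force: [-0.3, -0.9, 0.3]
gripper_width: 0.999
gripper_force: 0.0
```

```bash
python3 - <<'E'
from h import *
print(st(),np.round(sense()['joints'],0));go(451,70,230,-82.7)
E
```

```text
(2.7, array([ 388.8, -204.5,  254.7]), -90.6) [ -6.   2. -22.   0. -66.   6.]
shift [-275.1  -59.4   24.8] rot [-0.    -0.    -0.137] pos [ 388.8 -204.5  254.7] F [-0.3 -0.9  0.3] t 2.7
```

Call:
arm_command(motion=[[87,0,0,0,0,0,-0.137],[87,-45,-10,0,0,0,0],[87,-45,-10,0,0,0,0],[87,-45,-10,0,0,0,0],[87,-45,-10,0,0,0,0],[87,-45,-5,0,0,0,0],[87,-20,-5,0,0,0,0],[87,0,0,0,0,0,0]])

```text
time_s: 3.5
tcp_pos: [0.4092, 0.0469, 0.2549]
ee_rot: [[0.125, -0.992, 0.001], [-0.992, -0.125, 0.001], [-0.0, -0.001, -1.0]]
wrist_force: [-0.0, -0.1, 0.1]
gripper_width: 1.002
gripper_force: 0.0
```

```bash
python3 - <<'E'
from h import *
print(st());m=camera_model('wrist');im=capture('wrist');cv2.imwrite('pics/w1.png',im[:,:,::-1])
R=np.array(m['R']);print('campos',-R.T@np.array(m['t']),R[2])
for o in('vial','dish','film_box'):print(o,[(np.round(d['location'],1).tolist(),round(d['p'],2)) for d in find_in(o,'wrist')[:2]])
print(w2pix(m,[[.491,.077,.136],[.507,.017,.101]]))
E
```

```text
(3.5, array([409.2,  46.9, 254.9]), -82.8)
campos [ 0.41921627 -0.02785897  0.40916219] [-0.03315279  0.27451326 -0.96101163]
vial [([229.0, 184.2], 0.94)]
dish [([155.9, 177.0], 0.93)]
film_box [([197.5, 210.6], 0.86)]
[[231.45419533 181.66743025]
 [154.72444144 177.84671699]]
```

View pics/w1.png

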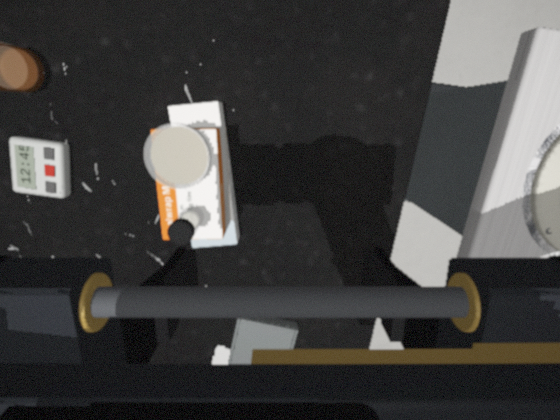

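```bash
python3 - <<'E'
from h import *
go(491,77,100,-82.7)
E
```

```text
shift [-23.  -85.7 154.5] rot [ 0.    -0.    -0.007] pos [408.7  43.9 254.5] F [-0.2  0.3  0.4] t 3.7
```

Call:
arm_command(motion=[[60,-12,-43,0,0,0,0],[60,-11,-43,20,0,0,0],[60,0,0,40,0,0,0],[60,0,0,40,0,0,0],[60,0,0,15,0,0,0],[60,0,0,0,0,0,0],[60,0,0,0,0,0,0]])

```text
time_s: 4.4
tcp_pos: [0.4922, 0.0771, 0.1402]
ee_rot: [[0.12, -0.993, 0.001], [-0.993, -0.12, -0.0], [0.0, -0.001, -1.0]]
wrist_force: [0.3, 0.1, 0.9]
gripper_width: 0.691
gripper_force: 0.0
```

```bash
python3 - <<'E'
from h import *
go(491,77,100,-82.7)
m=camera_model('wrist');im=capture('wrist');cv2.imwrite('pics/w2.png',im[:,:,::-1])
for o in('vial','dish'):
  for d in find_in(o,'wrist')[:1]:print(o,d,pix2w(m,d['location'],.136 if o=='vial' else .101)*1000)
E
```

```text
shift [-0.1  1.2 40.2] rot [-0.001 -0.    -0.008] pos [492.2  77.1 140.2] F [0.3 0.1 0.9] t 4.4
vial {'location': [259.0, 279.6], 'p': 0.56} [[493.51984625  71.80951919]]
dish {'location': [144.7, 265.4], 'p': 0.75} [[508.03879257  18.61047888]]
```

View pics/w2.png

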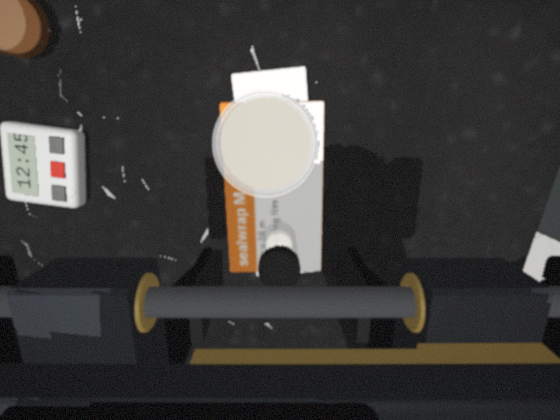

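The vial cap shows at (265,280), centred between the fingers. Now I lower and grasp.

Call:
arm_command(motion=[[60,0,0,30,0,0,0],[60,0,0,10,0,0,0],[60,0,0,0,0,0,0],[10,0,0,0,0,0,0],[10,0,0,0,0,0,0],[10,0,0,0,0,0,0],[10,0,0,0,0,0,0],[10,0,0,0,0,0,0]])

```text
time_s: 5.35
tcp_pos: [0.4916, 0.078, 0.0999]
ee_rot: [[0.121, -0.993, 0.001], [-0.993, -0.121, 0.0], [-0.0, -0.001, -1.0]]
wrist_force: [0.4, -0.6, 0.2]
gripper_width: 0.318
gripper_force: 0.0
```

Call:
arm_command(motion=[[10,0,0,0,0,0,0],[10,0,0,0,0,0,0],[10,0,0,0,0,0,0]])

```text
time_s: 5.65
tcp_pos: [0.4916, 0.078, 0.0997]
ee_rot: [[0.121, -0.993, 0.0], [-0.993, -0.121, 0.0], [-0.0, -0.0, -1.0]]
wrist_force: [-0.3, 0.3, 1.2]
gripper_width: 0.247
gripper_force: 30.0
```

Call:
arm_command(motion=[[10,0,0,-15,0,0,0],[10,0,0,-30,0,0,0],[10,0,0,-35,0,0,0],[10,25,10,0,0,0,0],[10,35,12,0,0,0,0],[10,40,14,0,0,0,0],[10,40,14,0,0,0,0],[10,40,14,0,0,0,0]])

```text
time_s: 6.45
tcp_pos: [0.4489, -0.1098, 0.1796]
ee_rot: [[0.121, -0.993, 0.0], [-0.993, -0.121, 0.0], [-0.0, -0.0, -1.0]]
wrist_force: [0.7, -0.2, -0.7]
gripper_width: 0.243
gripper_force: 30.0
```

Call:
arm_command(motion=[[10,40,14,0,0,0,0],[10,40,14,0,0,0,0],[10,40,14,0,0,0,0],[10,40,13,0,0,0,0],[10,30,8,0,0,0,0],[10,17,6,0,0,0,0],[10,0,0,0,0,0,0],[10,0,0,0,0,0,0]])

```text
time_s: 7.25
tcp_pos: [0.4057, -0.3223, 0.1792]
ee_rot: [[0.12, -0.993, -0.001], [-0.993, -0.12, 0.001], [-0.001, 0.001, -1.0]]
wrist_force: [0.1, 0.4, -0.5]
gripper_width: 0.248
gripper_force: 30.0
```

```bash
python3 - <<'E'
from h import *
go(407,-322.5,31,-82.7);print(sense()['gripper_width'])
m=camera_model('wrist');im=capture('wrist');cv2.imwrite('pics/w3.png',im[:,:,::-1])
for o in('vial_tray','vial'):
  for d in find_in(o,'wrist')[:1]:print(o,d,pix2w(m,d['location'],.018)*1000)
E
```

```text
shift [  0.5  -1.3 148.2] rot [ 0.001  0.001 -0.008] pos [ 405.7 -322.3  179.2] F [ 0.1  0.4 -0.5] t 7.25
0.2478544093939427
vial_tray {'location': [198.3, 277.8], 'p': 0.66} [[ 407.95092589 -321.39063822]]
vial {'location': [276.7, 278.9], 'p': 0.94} [[ 397.00437179 -238.98525522]]
```

Call:
arm_command(motion=[[10,0,0,40,0,0,0],[10,0,0,40,0,0,0],[10,0,0,35,0,0,0],[10,0,0,20,0,0,0],[10,0,0,10,0,0,0],[10,0,0,3,0,0,0],[10,0,0,0,0,0,0],[10,0,0,1,0,0,0]])

```text
time_s: 8.2
tcp_pos: [0.4073, -0.3226, 0.0319]
ee_rot: [[0.121, -0.993, 0.003], [-0.993, -0.121, -0.001], [0.002, -0.003, -1.0]]
wrist_force: [0.1, -0.3, 0.1]
gripper_width: 0.246
gripper_force: 30.0
```

Call:
arm_command(motion=[[10,0,0,0,0,0,0],[40,0,0,0,0,0,0],[40,0,0,0,0,0,0],[40,0,0,0,0,0,0],[40,0,0,0,0,0,0],[40,0,0,-20,0,0,0],[80,0,0,-40,0,0,0],[80,0,0,-40,0,0,0]])

```text
time_s: 9.0
tcp_pos: [0.4055, -0.3221, 0.1311]
ee_rot: [[0.121, -0.993, -0.002], [-0.993, -0.121, 0.001], [-0.001, 0.002, -1.0]]
wrist_force: [1.6, -0.8, 0.4]
gripper_width: 0.565
gripper_force: 0.0
```

```bash
python3 - <<'E'
from h import *
m=camera_model('wrist');im=capture('wrist');cv2.imwrite('pics/w4.png',im[:,:,::-1])
print(w2pix(m,[[.407,-.3225,.066],[.407,-.3225,.018]]))
for o in('vial_tray','vial'):
  for d in find_in(o,'wrist')[:1]:print(o,d)
go(506.5,18,180,-82.7)
E
```

```text
[[229.35646442 278.31828349]
 [210.52040443 278.39059588]]
vial_tray {'location': [199.6, 277.0], 'p': 0.55}
vial {'location': [226.3, 274.7], 'p': 0.78}
shift [-326.5 -139.4  -46.8] rot [-0.006 -0.004 -0.006] pos [ 407.9 -323.1  133.5] F [ 0.  -0.2 -1.6] t 9.15
```

View pics/w4.png

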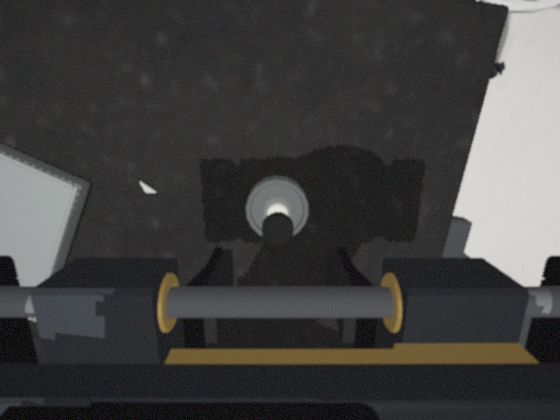

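The vial stands upright in its tray, with the cap at (228,277) and the tray centre around (208,277). Next is the dish.

Call:
arm_command(motion=[[87,-10,-5,-40,0,0,0],[87,-45,-19,-7,0,0,0],[87,-45,-19,0,0,0,0],[87,-45,-19,0,0,0,0],[87,-45,-19,0,0,0,0],[87,-45,-19,0,0,0,0],[87,-45,-19,0,0,0,0],[87,-46,-20,0,0,0,0]])

```text
time_s: 9.95
tcp_pos: [0.504, 0.0198, 0.1763]
ee_rot: [[0.121, -0.993, -0.002], [-0.993, -0.121, -0.001], [0.0, 0.003, -1.0]]
wrist_force: [0.4, -0.9, 0.6]
gripper_width: 0.997
gripper_force: 0.0
```

Call:
arm_command(motion=[[87,0,0,20,0,0,0],[87,0,0,20,0,0,0],[87,0,0,0,0,0,0],[87,0,0,0,0,0,0]])

```text
time_s: 10.35
tcp_pos: [0.5043, 0.0176, 0.1368]
ee_rot: [[0.121, -0.993, -0.002], [-0.993, -0.121, -0.001], [0.001, 0.002, -1.0]]
wrist_force: [0.3, -0.5, -0.4]
gripper_width: 0.999
gripper_force: 0.0
```

```bash
python3 - <<'E'
from h import *
go(506.5,18,100,-82.7)
m=camera_model('wrist');im=capture('wrist');cv2.imwrite('pics/w5.png',im[:,:,::-1])
for d in find_in('dish','wrist')[:1]:print(d,pix2w(m,d['location'],.101)*1000)
g=cv2.cvtColor(im,cv2.COLOR_RGB2GRAY)
print(w2pix(m,[[.5065,.018,.101]]))
E
```

```text
shift [-0.1 -2.3 36.8] rot [ 0.002 -0.001 -0.006] pos [504.3  17.6 136.8] F [ 0.3 -0.5 -0.4] t 10.35
{'location': [241.6, 271.7], 'p': 0.79} [[510.00096509  15.44287727]]
[[246.18599532 276.96535256]]
```

View pics/w5.png

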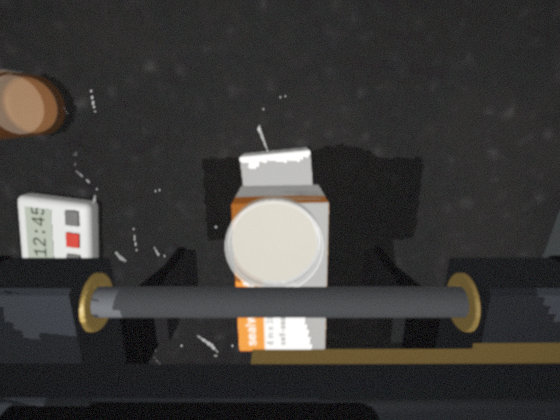

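The dish is centred at (242,274), about (508,16) mm, so I shift slightly, lower and grasp.

Call:
arm_command(motion=[[87,2,-3.5,0,0,0,0],[87,0,0,20,0,0,0],[87,0,0,12,0,0,0],[87,0,0,5,0,0,0],[87,0,0,0,0,0,0],[50,0,0,0,0,0,0],[50,0,0,0,0,0,0],[50,0,0,0,0,0,0]])

```text
time_s: 11.25
tcp_pos: [0.5088, 0.0165, 0.1011]
ee_rot: [[0.121, -0.993, 0.001], [-0.993, -0.121, 0.0], [-0.0, -0.001, -1.0]]
wrist_force: [-0.2, 0.8, -0.6]
gripper_width: 0.811
gripper_force: 0.0
```

Call:
arm_command(motion=[[50,0,0,0,0,0,0],[50,0,0,0,0,0,0],[50,0,0,0,0,0,0],[50,0,0,0,0,0,0]])

```text
time_s: 11.65
tcp_pos: [0.5085, 0.0164, 0.1008]
ee_rot: [[0.121, -0.993, 0.0], [-0.993, -0.121, 0.0], [-0.0, -0.0, -1.0]]
wrist_force: [-0.8, 0.9, 2.4]
gripper_width: 0.644
gripper_force: 30.0
```

Call:
arm_command(motion=[[50,0,0,-5,0,0,0],[50,0,0,-15,0,0,0],[50,0,0,-30,0,0,0],[50,0,0,-30,0,0,0],[50,0,0,0,0,0,0]])

```text
time_s: 12.15
tcp_pos: [0.5113, 0.0169, 0.1852]
ee_rot: [[0.122, -0.993, 0.009], [-0.993, -0.122, 0.002], [-0.001, -0.01, -1.0]]
wrist_force: [0.8, 0.4, 0.1]
gripper_width: 0.64
gripper_force: 30.0
```

```bash
python3 - <<'E'
from h import *
print(np.round(sense()['joints']),sense()['gripper_width'],sense()['gripper_force'])
m=camera_model('top')
print(pix2w(m,[(125,172),(127,210),(170,92),(180,262),(165,306)],0))
go(653.5,274,180,-82.7);go(653.5,274,180,-10)
E
```

```text
[ 20.  13. -20.   0. -57. -13.] 0.6396420762114629 29.999904334545135
[[ 0.80920179  0.3024285 ]
 [ 0.802344    0.20193641]
 [ 0.69053696  0.51097065]
 [ 0.66063176  0.06546018]
 [ 0.69950045 -0.04631046]]
shift [-237.9 -172.4    7. ] rot [-0.01   0.001 -0.005] pos [511.3  16.9 185.2] F [0.8 0.4 0.1] t 12.15
shift [-237.9 -172.4    7. ] rot [-0.009 -0.006 -1.274] pos [511.3  16.9 185.2] F [0.8 0.4 0.1] t 12.15
```

Call:
arm_command(motion=[[50,-20,-14,0,0,0,0],[50,-36,-26,0,0,0,0],[50,-36,-26,0,0,0,0],[50,-36,-26,0,0,0,0],[50,-36,-26,0,0,0,0],[50,-36,-26,0,0,0,0],[50,-25,-18,0,0,0,0],[50,-13,-10,0,0,0,0]])

```text
time_s: 12.95
tcp_pos: [0.6509, 0.2758, 0.1788]
ee_rot: [[0.122, -0.992, -0.001], [-0.992, -0.122, -0.001], [0.0, 0.001, -1.0]]
wrist_force: [0.1, -0.1, -0.2]
gripper_width: 0.641
gripper_force: 30.0
```

Call:
arm_command(motion=[[50,0,0,0,0,0,-0.13],[50,0,0,0,0,0,-0.13],[50,0,0,0,0,0,-0.13],[50,0,0,0,0,0,-0.13],[50,0,0,0,0,0,-0.13],[50,0,0,0,0,0,-0.13],[50,0,0,0,0,0,0],[50,0,0,0,0,0,0]])

```text
time_s: 13.75
tcp_pos: [0.6502, 0.2733, 0.1799]
ee_rot: [[0.782, -0.623, -0.001], [-0.623, -0.782, -0.0], [-0.0, 0.001, -1.0]]
wrist_force: [0.3, -0.6, -0.9]
gripper_width: 0.641
gripper_force: 30.0
```

```bash
python3 - <<'E'
from h import *
go(653.5,274,31,-38);print(sense()['gripper_width'])
m=camera_model('wrist');im=capture('wrist');cv2.imwrite('pics/w6.png',im[:,:,::-1])
print(w2pix(m,[[.6535,.274,.018]]))
for o in('dish_tray','dish'):
  for d in find_in(o,'wrist')[:1]:print(o,d,pix2w(m,d['location'],.018)*1000)
E
```

```text
shift [  2.2  -2.7 148.9] rot [ 0.001  0.    -0.009] pos [650.2 273.3 179.9] F [ 0.3 -0.6 -0.9] t 13.75
0.6413924528265441
[[196.15518745 277.43241882]]
dish_tray {'location': [188.9, 273.6], 'p': 0.88} [[661.35659608 272.41922133]]
dish {'location': [256.9, 277.4], 'p': 0.88} [[604.08532803 313.54605318]]
```

View pics/w6.png

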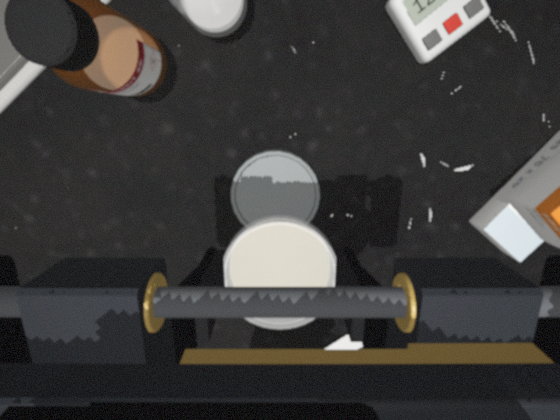

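The dish is held level at (273,280), and the tray is centred at (194,275), within 2 mm of the estimate. I lower it now.

Call:
arm_command(motion=[[50,3,-3,10,0,0,0],[50,0,0,35,0,0,0],[50,0,0,40,0,0,0],[50,0,0,35,0,0,0],[50,0,0,15,0,0,0],[50,0,0,8,0,0,0],[50,0,0,0,0,0,0],[50,0,0,0,0,0,0]])

```text
time_s: 14.7
tcp_pos: [0.6559, 0.2746, 0.0394]
ee_rot: [[0.784, -0.621, 0.003], [-0.621, -0.784, 0.002], [0.001, -0.003, -1.0]]
wrist_force: [0.3, -0.3, 0.2]
gripper_width: 0.641
gripper_force: 30.0
```

Call:
arm_command(motion=[[50,0,0,4,0,0,0],[50,0,0,3,0,0,0],[50,0,0,0,0,0,0],[50,0,0,0,0,0,0]])

```text
time_s: 15.1
tcp_pos: [0.6547, 0.2739, 0.0309]
ee_rot: [[0.784, -0.621, 0.0], [-0.621, -0.784, 0.0], [0.0, -0.0, -1.0]]
wrist_force: [-1.1, 0.5, 0.4]
gripper_width: 0.641
gripper_force: 30.0
```

Call:
arm_command(motion=[[80,0,0,0,0,0,0],[80,0,0,0,0,0,0],[80,0,0,0,0,0,0],[80,0,0,0,0,0,0],[80,0,0,-20,0,0,0],[87,0,0,-45,0,0,0],[87,0,0,-45,0,0,0],[87,0,0,-40,0,0,0]])

```text
time_s: 15.9
tcp_pos: [0.6549, 0.2739, 0.183]
ee_rot: [[0.784, -0.621, 0.001], [-0.621, -0.784, 0.0], [0.001, -0.001, -1.0]]
wrist_force: [0.5, 0.4, 0.6]
gripper_width: 0.999
gripper_force: 0.0
```

```bash
python3 - <<'E'
from h import *
m=camera_model('wrist');im=capture('wrist');cv2.imwrite('pics/w7.png',im[:,:,::-1])
for o in('dish_tray','dish'):
  for d in find_in(o,'wrist')[:1]:print(o,d,pix2w(m,d['location'],.025)*1000)
go(498,47.5,200,-82.7)
E
```

```text
dish_tray {'location': [168.9, 278.0], 'p': 0.93} [[679.27743519 257.57343952]]
dish {'location': [202.4, 278.8], 'p': 0.64} [[653.63117251 276.95169987]]
shift [ 17.  276.4 -17. ] rot [-0.009  0.     0.774] pos [656.3 274.8 185.2] F [-0.1 -0.2 -0.8] t 16.05
```

View pics/w7.png

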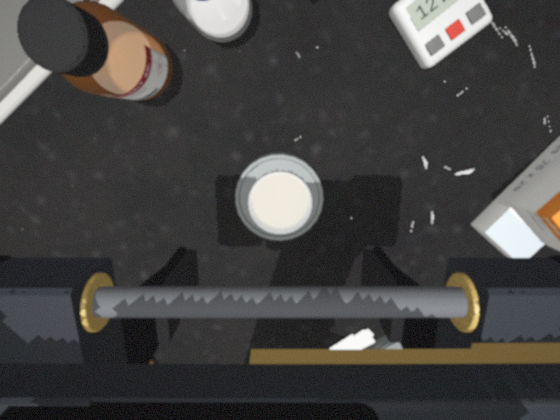

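The dish lies flat inside its tray: dish (201,280), tray (197,279). Next is the film box.

Call:
arm_command(motion=[[87,2,35,-5,0,0,0],[87,3,45,-5,0,0,0],[87,3,45,0,0,0,0],[87,3,45,0,0,0,0],[87,3,45,0,0,0,0],[87,2,40,0,0,0,0],[87,1,21,0,0,0,0],[87,0,0,0,0,0,0.13]])

```text
time_s: 16.85
tcp_pos: [0.4937, 0.0446, 0.1896]
ee_rot: [[0.693, -0.721, -0.003], [-0.721, -0.693, -0.001], [-0.002, 0.003, -1.0]]
wrist_force: [0.6, -0.3, -0.0]
gripper_width: 0.999
gripper_force: 0.0
```

Call:
arm_command(motion=[[87,0,0,0,0,0,0.13],[87,0,0,0,0,0,0.13],[87,0,0,0,0,0,0.13],[87,0,0,0,0,0,0.13],[87,0,0,0,0,0,0.124],[87,0,0,0,0,0,0],[87,0,0,0,0,0,0]])

```text
time_s: 17.55
tcp_pos: [0.4962, 0.0468, 0.1897]
ee_rot: [[0.129, -0.992, -0.002], [-0.992, -0.129, -0.0], [0.0, 0.002, -1.0]]
wrist_force: [0.1, 0.2, 0.3]
gripper_width: 1.002
gripper_force: 0.0
```

```bash
python3 - <<'E'
from h import *
go(498,47.5,62,-82.7)
m=camera_model('wrist');im=capture('wrist')
a=np.radians(97.3);u=np.array([np.cos(a),np.sin(a)]);v=np.array([u[1],-u[0]])
c=np.array([.498,.0475])
for (L,W,z,col) in((.0555,.032,.086,(0,255,0)),(.0825,.0275,.028,(255,0,0))):
    P=[np.r_[c+i*L*u+j*W*v,z] for i,j in((1,1),(1,-1),(-1,-1),(-1,1))]
    q=w2pix(m,P)[:,::-1].astype(np.int32);cv2.polylines(im,[q],True,col,1)
cv2.imwrite('pics/w8.png',im[:,:,::-1])
E
```

```text
shift [ -0.5  -2.1 127.7] rot [ 0.002 -0.     0.002] pos [496.2  46.8 189.7] F [0.1 0.2 0.3] t 17.55
```

View pics/w8.png

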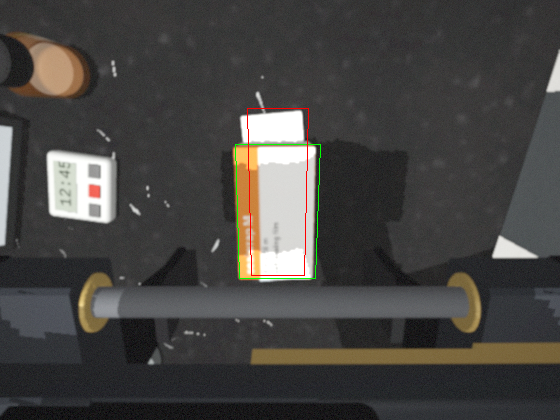

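The green film box outline fits the picture within about 1 px (corners (235,144) to (320,144)). The slide box is turned a few degrees more. I go down and grasp the film box.

Call:
arm_command(motion=[[87,0,-3,20,0,0,0],[87,0,0,40,0,0,0],[87,0,0,40,0,0,0],[87,0,0,25,0,0,0],[87,0,0,12,0,0,0],[87,0,0,0,0,0,0],[55,0,0,0,0,0,0],[55,0,0,0,0,0,0]])

```text
time_s: 18.4
tcp_pos: [0.5005, 0.0477, 0.0546]
ee_rot: [[0.128, -0.992, 0.002], [-0.992, -0.128, 0.001], [-0.0, -0.002, -1.0]]
wrist_force: [0.2, 0.2, -0.5]
gripper_width: 0.9
gripper_force: 0.0
```

Call:
arm_command(motion=[[55,0,0,0,0,0,0],[55,0,0,0,0,0,0],[55,0,0,0,0,0,0],[55,0,0,0,0,0,0],[55,0,0,0,0,0,0]])

```text
time_s: 18.9
tcp_pos: [0.5, 0.0475, 0.0544]
ee_rot: [[0.127, -0.992, 0.001], [-0.992, -0.127, 0.0], [-0.0, -0.001, -1.0]]
wrist_force: [-1.7, 0.7, 6.4]
gripper_width: 0.73
gripper_force: 30.0
```

Call:
arm_command(motion=[[55,0,0,-5,0,0,0],[55,0,0,-20,0,0,0],[55,0,0,-40,0,0,0],[55,0,0,-40,0,0,0],[55,0,0,-25,0,0,0.11],[55,0,0,0,0,0,0.12],[55,0,0,0,0,0,0.12],[55,0,0,0,0,0,0.104]])

```text
time_s: 19.7
tcp_pos: [0.4989, 0.0472, 0.1833]
ee_rot: [[-0.326, -0.945, -0.001], [-0.945, 0.326, 0.0], [-0.0, 0.001, -1.0]]
wrist_force: [0.7, -0.3, -1.4]
gripper_width: 0.728
gripper_force: 30.0
```

```bash
python3 - <<'E'
from h import *
go(633.3,-272,43,-108.7);print(sense()['gripper_width'])
E
```

```text
shift [ 258.  -231.2  140. ] rot [ 0.001  0.    -0.006] pos [498.9  47.2 183.3] F [ 0.7 -0.3 -1.4] t 19.7
0.7276106450203466
```

Call:
arm_command(motion=[[55,15,-13,0,0,0,0],[55,32,-29,0,0,0,0],[55,35,-31,0,0,0,0],[55,35,-31,0,0,0,0],[55,35,-31,0,0,0,0],[55,35,-31,0,0,0,0],[55,35,-31,0,0,0,0],[55,25,-24,0,0,0,0]])

```text
time_s: 20.5
tcp_pos: [0.6295, -0.2602, 0.1822]
ee_rot: [[-0.323, -0.946, -0.002], [-0.946, 0.323, 0.001], [0.0, 0.002, -1.0]]
wrist_force: [-0.3, -0.3, -1.2]
gripper_width: 0.733
gripper_force: 30.0
```

Call:
arm_command(motion=[[55,11,-10,0,0,0,0],[55,0,0,0,0,0,0],[55,0,0,0,0,0,0]])

```text
time_s: 20.8
tcp_pos: [0.6347, -0.271, 0.1823]
ee_rot: [[-0.322, -0.947, -0.002], [-0.947, 0.322, 0.001], [-0.0, 0.003, -1.0]]
wrist_force: [-0.2, -0.0, -1.9]
gripper_width: 0.727
gripper_force: 30.0
```

```bash
cat >> h.py <<'E'
def box(im,m,c,ang,L,W,z,col=(255,0,0)):
    a=np.radians(ang);u=np.array([np.cos(a),np.sin(a)]);v=np.array([u[1],-u[0]]);c=np.array(c)
    P=[np.r_[c+i*L/2*u+j*W/2*v,z]/1000 for i,j in((1,1),(1,-1),(-1,-1),(-1,1))]
    cv2.polylines(im,[w2pix(m,P)[:,::-1].astype(np.int32)],True,col,1)
E
python3 - <<'E'
from h import *
go(633.3,-272,43,-108.7);print(sense()['gripper_width'])
m=camera_model('wrist');im=capture('wrist')
box(im,m,(633.3,-272),71.3,139,92,20)
cv2.imwrite('pics/w9.png',im[:,:,::-1])
E
```

```text
shift [  1.5   0.6 139.3] rot [ 0.003  0.    -0.001] pos [ 634.7 -271.   182.3] F [-0.2 -0.  -1.9] t 20.8
0.7274026662441783
```

View pics/w9.png

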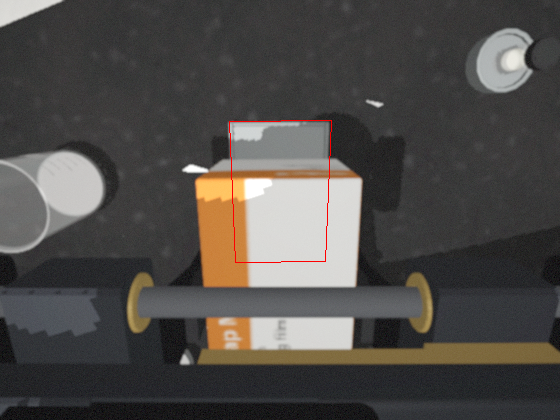

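The tray outline fits (top edge at row 121, cols 228–331) and the box is aligned with it. Before lowering I check the clearance to the beaker on the left.

```bash
python3 - <<'E'
from h import *
m=camera_model('wrist');P=pix2w(m,[(185,70),(185,104),(205,15),(205,48)],0)*1000
print(P[:2]);
for z in(60,80,100):print(z,pix2w(m,[(205,15),(205,48)],z/1000)*1000)
c=np.array([634,-271]);R=np.array(sense()['ee_rot'])
for sx in(1,-1):print(c+R[:2,1]*-95+R[:2,0]*37.5*sx)
E
```

```text
[[ 834.96374345 -346.68211887]
 [ 801.96842063 -335.44881248]]
60 [[ 848.40125917 -345.59035252]
 [ 821.47756713 -336.43788335]]
80 [[ 831.30190717 -345.31825889]
 [ 806.32115968 -336.82627641]]
100 [[ 814.20255517 -345.04616526]
 [ 791.16475223 -337.21466947]]
[ 711.92865564 -337.01771979]
[ 736.01036115 -265.98905758]
```

Call:
arm_command(motion=[[55,1.5,0.5,20,0,0,0],[55,0,0,40,0,0,0],[55,0,0,40,0,0,0],[55,0,0,20,0,0,0],[55,0,0,10,0,0,0],[55,0,0,0,0,0,0],[55,0,0,5,0,0,0],[55,0,0,0,0,0,0]])

```text
time_s: 21.65
tcp_pos: [0.6353, -0.2723, 0.0498]
ee_rot: [[-0.321, -0.947, 0.002], [-0.947, 0.321, -0.0], [-0.0, -0.002, -1.0]]
wrist_force: [-0.0, -0.3, -3.0]
gripper_width: 0.734
gripper_force: 30.0
```

Call:
arm_command(motion=[[55,0,2,4,0,0,0],[55,0,0,2,0,0,0],[55,0,0,1,0,0,0],[55,0,0,0,0,0,0],[55,0,0,0,0,0,0]])

```text
time_s: 22.15
tcp_pos: [0.6327, -0.2718, 0.0425]
ee_rot: [[-0.321, -0.947, 0.0], [-0.947, 0.321, -0.0], [0.0, -0.0, -1.0]]
wrist_force: [-3.1, 2.0, 3.7]
gripper_width: 0.728
gripper_force: 30.0
```

Contact is felt, so I release and lift.

Call:
arm_command(motion=[[87,0,0,0,0,0,0],[87,0,0,0,0,0,0],[87,0,0,0,0,0,0],[87,0,0,0,0,0,0],[87,0,0,-20,0,0,0],[87,0,0,-40,0,0,0],[87,0,0,-45,0,0,0],[87,0,0,-45,0,0,0]])

```text
time_s: 22.95
tcp_pos: [0.6325, -0.2718, 0.1928]
ee_rot: [[-0.321, -0.947, -0.001], [-0.947, 0.321, -0.0], [0.0, 0.001, -1.0]]
wrist_force: [1.3, 0.0, -0.6]
gripper_width: 1.0
gripper_force: 0.0
```

```bash
python3 - <<'E'
from h import *
m=camera_model('wrist');im=capture('wrist')
box(im,m,(633.3,-272),71.3,139,92,20);box(im,m,(633.3,-272),71.3,111,64,74,(0,255,0))
mt=camera_model('top');it=capture('top');cv2.imwrite('pics/top1.png',it[:,:,::-1])
a=cv2.resize(im,None,fx=.7,fy=.7);b=cv2.resize(it[205:285,215:320],None,fx=3.675,fy=3.675,interpolation=cv2.INTER_CUBIC)
cv2.imwrite('pics/w10.png',np.hstack([a,b[:294]])[:,:,::-1])
go(495,49.5,200,-78)
E
```

```text
shift [-260.6  237.5   -3.4] rot [-0.016 -0.005 -0.535] pos [ 636.6 -273.4  200.6] F [0.7 0.5 0.7] t 23.05
```

View pics/w10.png

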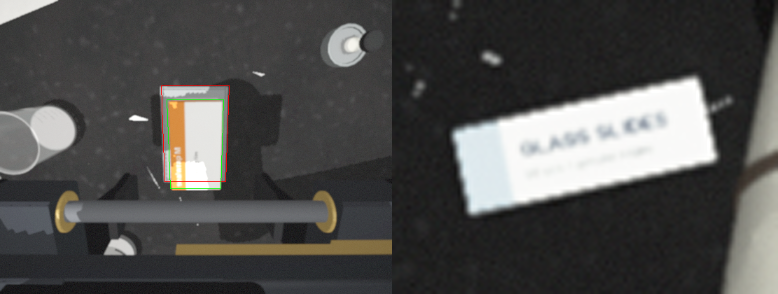

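The film box sits inside its tray and matches the predicted outlines within a couple of pixels. The slide box is now fully visible in the top view, so I measure it.

```bash
python3 - <<'E'
from h import *
im=cv2.imread('pics/top1.png');m=camera_model('top')
g=cv2.cvtColor(im,cv2.COLOR_BGR2GRAY)
k=np.zeros_like(g);k[215:275,225:312]=255*(g[215:275,225:312]>110)
n,l,s,c=cv2.connectedComponentsWithStats(k);i=1+np.argmax(s[1:,4]);cnt=np.argwhere(l==i)
P=pix2w(m,cnt,.028)*1000
r=cv2.minAreaRect(P.astype(np.float32));print(s[i],r,P.mean(0))
a=r[2] if r[1][0]>r[1][1] else r[2]+90
print(a);go(*P.mean(0),200,a-180)
E
```

```text
[ 231  226   73   37 1683] ((495.4067687988281, 50.95412063598633), (59.22909164428711, 168.4134063720703), 12.259005546569824) [495.35053111  50.78702904]
102.25900554656982
shift [-261.9  237.6   -3.4] rot [-0.016 -0.005 -0.54 ] pos [ 636.6 -273.4  200.6] F [0.7 0.5 0.7] t 23.05
```

Call:
arm_command(motion=[[87,-20,18,-5,0,0,0],[87,-35,32,0,0,0,0],[87,-35,32,0,0,0,0],[87,-35,32,0,0,0,0],[87,-35,32,0,0,0,0],[87,-35,32,0,0,0,0],[87,-35,32,0,0,0,0],[87,-32,27,0,0,0,0]])

```text
time_s: 23.85
tcp_pos: [0.4913, 0.0541, 0.1967]
ee_rot: [[-0.321, -0.947, 0.001], [-0.947, 0.321, 0.0], [-0.001, -0.001, -1.0]]
wrist_force: [1.1, 0.2, -0.1]
gripper_width: 0.997
gripper_force: 0.0
```

Call:
arm_command(motion=[[87,0,0,0,0,0,-0.135],[87,0,0,0,0,0,-0.135],[87,0,0,0,0,0,-0.135],[87,0,0,0,0,0,-0.135],[87,0,0,0,0,0,0],[87,0,0,0,0,0,0]])

```text
time_s: 24.45
tcp_pos: [0.4924, 0.0524, 0.1965]
ee_rot: [[0.209, -0.978, 0.0], [-0.978, -0.209, 0.0], [-0.0, -0.0, -1.0]]
wrist_force: [0.6, -1.2, 0.1]
gripper_width: 1.001
gripper_force: 0.0
```

```bash
python3 - <<'E'
from h import *
go(496.5,51,18,-77.7)
m=camera_model('wrist');im=capture('wrist')
box(im,m,(496.5,51),102.3,165,55,28)
cv2.imwrite('pics/w11.png',im[:,:,::-1])
E
```

```text
shift [  2.2  -3.7 178.5] rot [-0.     0.    -0.005] pos [492.4  52.4 196.5] F [ 0.6 -1.2  0.1] t 24.45
```

View pics/w11.png

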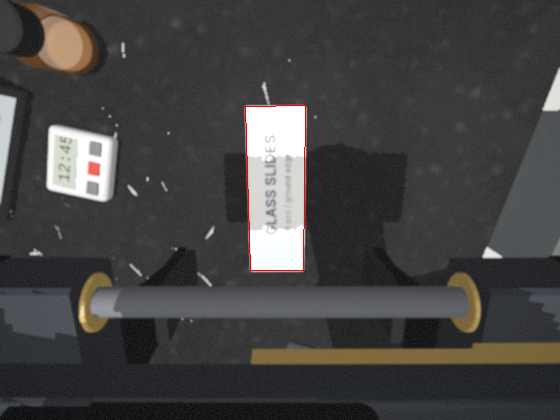

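The slide box matches the predicted outline, cols 246–306, rows 105–271. I lower and grasp.

Call:
arm_command(motion=[[87,2,-3.5,20,0,0,0],[87,0,0,40,0,0,0],[87,0,0,45,0,0,0],[87,0,0,40,0,0,0],[87,0,0,20,0,0,0],[87,0,0,10,0,0,0],[87,0,0,0,0,0,0],[87,0,0,0,0,0,0]])

```text
time_s: 25.3
tcp_pos: [0.4972, 0.0516, 0.0225]
ee_rot: [[0.211, -0.977, 0.002], [-0.977, -0.211, 0.001], [-0.0, -0.002, -1.0]]
wrist_force: [0.2, 0.4, -0.4]
gripper_width: 1.0
gripper_force: 0.0
```

Call:
arm_command(motion=[[87,0,0,4,0,0,0],[45,0,0,0,0,0,0],[45,0,0,0,0,0,0],[45,0,0,0,0,0,0],[45,0,0,0,0,0,0],[45,0,0,0,0,0,0],[45,0,0,0,0,0,0],[45,0,0,0,0,0,0]])

```text
time_s: 26.1
tcp_pos: [0.4962, 0.0512, 0.0177]
ee_rot: [[0.212, -0.977, 0.0], [-0.977, -0.212, -0.0], [0.0, -0.0, -1.0]]
wrist_force: [-0.1, 0.1, 2.3]
gripper_width: 0.637
gripper_force: 30.0
```

Call:
arm_command(motion=[[45,0,0,-5,0,0,0],[45,0,0,-15,0,0,0],[45,0,0,-35,0,0,0],[45,0,0,-40,0,0,0],[45,0,0,-25,0,0,0.1],[45,0,0,0,0,0,0.1],[45,0,0,0,0,0,0.1],[45,0,0,0,0,0,0]])

```text
time_s: 26.9
tcp_pos: [0.4958, 0.0511, 0.1376]
ee_rot: [[-0.087, -0.996, -0.0], [-0.996, 0.087, 0.0], [-0.0, 0.0, -1.0]]
wrist_force: [0.2, -0.5, -1.5]
gripper_width: 0.637
gripper_force: 30.0
```

```bash
python3 - <<'E'
from h import *
go(410.2,334.3,33.7,-94.8);print(sense()['gripper_width'],np.round(sense()['joints']))
E
```

```text
shift [-274.6  109.8  104. ] rot [ 0.     0.    -0.003] pos [495.8  51.1 137.6] F [ 0.2 -0.5 -1.5] t 26.9
0.6365876866768116 [ 25.  15. -25.  -0. -50. -30.]
```

Call:
arm_command(motion=[[45,-18,7,0,0,0,0],[45,-38,15,0,0,0,0],[45,-42,17,0,0,0,0],[45,-42,17,0,0,0,0],[45,-42,17,0,0,0,0],[45,-42,17,0,0,0,0],[45,-35,14,0,0,0,0],[45,-15.5,6,0,0,0,0]])

```text
time_s: 27.7
tcp_pos: [0.4095, 0.337, 0.1372]
ee_rot: [[-0.082, -0.997, 0.0], [-0.997, 0.082, 0.0], [-0.0, -0.0, -1.0]]
wrist_force: [0.9, -0.9, -1.5]
gripper_width: 0.633
gripper_force: 30.0
```

Call:
arm_command(motion=[[45,0,0,0,0,0,0],[45,0,0,0,0,0,0]])

```text
time_s: 27.9
tcp_pos: [0.4101, 0.3335, 0.137]
ee_rot: [[-0.086, -0.996, -0.001], [-0.996, 0.086, -0.002], [0.002, 0.001, -1.0]]
wrist_force: [0.2, -1.0, -2.4]
gripper_width: 0.638
gripper_force: 30.0
```

```bash
python3 - <<'E'
from h import *
go(410.2,334.3,33.7,-94.8);print(sense()['gripper_width'])
m=camera_model('wrist');im=capture('wrist')
box(im,m,(410.2,334.3),85.2,193,83,20)
cv2.imwrite('pics/w12.png',im[:,:,::-1])
E
```

```text
shift [-1.000e+00 -1.000e-01  1.033e+02] rot [ 0.001 -0.002 -0.002] pos [410.1 333.5 137. ] F [ 0.2 -1.  -2.4] t 27.9
0.6378213467495227
```

View pics/w12.png

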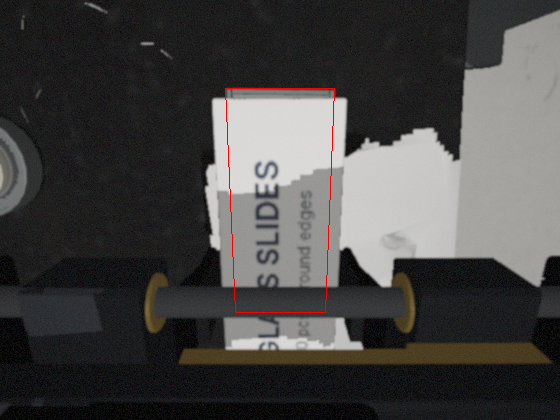

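The tray's far edge matches the prediction (row 89, cols 226–335) and the box is parallel to it. I lower it now.

Call:
arm_command(motion=[[45,-1,0,20,0,0,0],[45,0,0,35,0,0,0],[45,0,0,25,0,0,0],[45,0,0,12,0,0,0],[45,0,0,5,0,0,0],[45,0,0,0,0,0,0],[45,0,0,0,0,0,0]])

```text
time_s: 28.65
tcp_pos: [0.4114, 0.3358, 0.0417]
ee_rot: [[-0.087, -0.996, 0.002], [-0.996, 0.087, 0.002], [-0.002, -0.001, -1.0]]
wrist_force: [-0.6, 0.3, -1.8]
gripper_width: 0.633
gripper_force: 30.0
```

Call:
arm_command(motion=[[45,0,0,4,0,0,0],[45,0,0,2,0,0,0],[45,0,0,0.5,0,0,0],[45,0,0,0,0,0,0],[45,0,0,0,0,0,0]])

```text
time_s: 29.15
tcp_pos: [0.4106, 0.3353, 0.0342]
ee_rot: [[-0.087, -0.996, 0.0], [-0.996, 0.087, 0.0], [-0.0, -0.0, -1.0]]
wrist_force: [-0.3, 0.4, -2.3]
gripper_width: 0.633
gripper_force: 30.0
```

Call:
arm_command(motion=[[45,0,0,0.5,0,0,0],[85,0,0,0,0,0,0],[85,0,0,0,0,0,0],[85,0,0,0,0,0,0],[85,0,0,0,0,0,0],[85,0,0,-20,0,0,0],[85,0,0,-40,0,0,0],[85,0,0,-45,0,0,0]])

```text
time_s: 29.95
tcp_pos: [0.41, 0.3343, 0.1386]
ee_rot: [[-0.087, -0.996, -0.002], [-0.996, 0.087, -0.003], [0.003, 0.002, -1.0]]
wrist_force: [-0.2, 1.1, -0.3]
gripper_width: 0.974
gripper_force: 0.0
```

Call:
arm_command(motion=[[85,0,0,-45,0,0,0],[85,40,0,-10,0,0,0],[85,45,0,0,0,0,0],[85,45,0,0,0,0,0],[85,45,0,0,0,0,0],[85,45,0,0,0,0,0],[85,30,0,0,0,0,0],[85,0,0,0,0,0,0]])

```text
time_s: 30.75
tcp_pos: [0.3875, 0.0833, 0.1936]
ee_rot: [[-0.091, -0.996, -0.001], [-0.996, 0.091, -0.0], [0.0, 0.001, -1.0]]
wrist_force: [-0.5, 0.3, 0.1]
gripper_width: 0.977
gripper_force: 0.0
```

```bash
python3 - <<'E'
from h import *
m=camera_model('top');im=capture('top')
box(im,m,(410.2,334.3),85.2,185,75,20,(255,0,0));box(im,m,(633.3,-272),71.3,131,84,20,(255,0,0))
cr=[im[235:325,105:205],im[145:235,345:445],im[140:230,130:230],im[240:330,370:470]]
cr=[cv2.resize(c,(400,300)) if 0 else cv2.resize(c,None,fx=3.3,fy=3.3,interpolation=cv2.INTER_CUBIC) for c in cr]
cv2.imwrite('pics/end.png',np.vstack([np.hstack(cr[:2]),np.hstack(cr[2:])])[:,:,::-1])
for o in('timer','amber_bottle'):print(o,find_in(o,'top')[:1])
print(st())
E
```

```text
timer [{'location': [165.1, 262.2], 'p': 0.84}]
amber_bottle [{'location': [156.0, 304.2], 'p': 0.59}]
(30.9, array([389.2,  86.4, 193.8]), -95.0)
```

View pics/end.png

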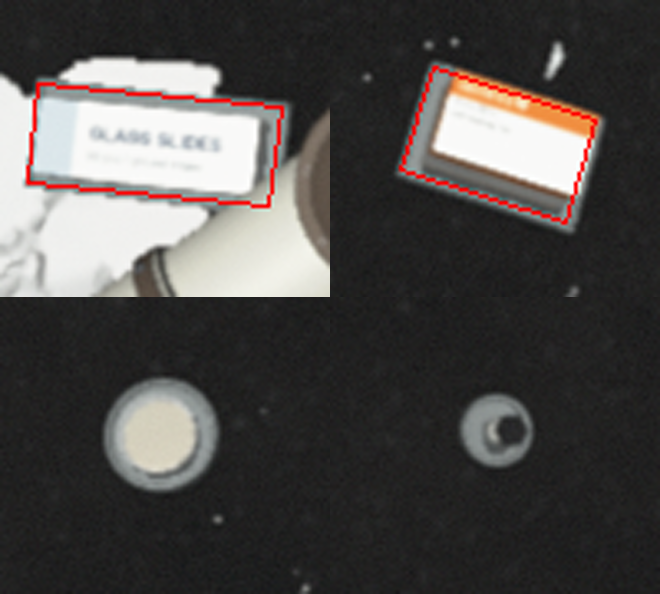

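All four are flat in their trays, with the offsets explained by parallax. The timer (165,262) and bottle (156,304) have not moved. I'm handing in.

```bash
python3 -c "
from station import *
print(finish_job())"
```

```text
the job is handed in; nothing more can be done
None
```

The stack is cleared and the job is handed in at about 31 s: the last overhead picture shows the vial, dish, film box and slide box each flat in its own tray, and the timer and amber bottle where they were; no verdict came back.

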